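Slide a sample plate home in its sprung holder

ROBOT

A 7-joint arm with a two-finger parallel gripper is mounted at the origin on the work surface. World frame = base frame: x ahead of the robot, y to its left, z up, the work surface at z = 0. Lengths are in m, angles in rad, forces in N, time in s.
With the tool pointing down it reaches from about 0.425 to 0.875 m from the base axis. Payload 4.7 kg.
Tool frame: the origin (TCP) lies at the very end of the fingers, on their centre line; the grasp point (between the pads) lies 19 mm behind it; z points along the fingers, y is the line along which they close (so a half turn about z gives the same grasp; the last joint's range is limited). The gripper opens to 87 mm and grips with 3 to 60 N. Pads are 19 mm wide; open, the fingers measure 117 mm over their backs; the gripper's body (75 mm by 190 mm) begins 51 mm behind the grasp point.
Start: joints at [1.236, 0.321, -0.07, 1.45, 0.023, 1.371, -0.057], TCP at [0.222, -0.611, 0.19] pointing down, gripper open.
Joint ranges: [-2.86, 2.86], [-0.3, 2.09], [-1.38, 1.24], [0.06, 2.45], [-1.56, 4.7], [0.09, 2.05], [-2.69, 2.69]. Speed limits (rad/s): [2.57, 2.57, 3.14, 3.14, 3.14, 3.14, 3.14].

INTERFACE

Orientations are given as a rotation vector (axis times angle).
In Python, from bench import ctrl gives the robot as it stands.
- The arm moves only by the tool jog_arm, never from a script. Its argument "commands" is a list of rows, each a list of 7 numbers: the opening, from 0 (shut) to 1 (fully open), then the shift along the world's x, y, z scaled (see below), then the turn, a rotation vector about the world's x, y, z scaled (see below). A call has exactly 5 rows; each row is the pose to reach, as a shift and turn from the pose commanded when the call began; what a row does not reach only later rows make up. The controller multiplies each number of a shift by 0.5 m and each number of a turn by 30 degrees. A row lasts 1/12 s, in which the tool goes at most 41.7 mm and 7.16 degrees, less where a joint would pass 70% of its speed; a pose out of reach is approached as far as the arm can. A call with a number of a shift or a turn outside -1 to 1 is refused whole. A call with a gripper value outside its range is refused whole. The fingers move at their own pace and stop on an object; "grip_force" is the grip in N (left out, the last holds). Time passes only in rows, so rows that repeat a pose let the fingers close, or fill a call up. It gives the time, the measured TCP pose, the force, the opening and the grip force at its end, in the units of the state.
- ctrl.get_state(): the state, without advancing time (a new reading comes with each control period).
- ctrl.get_image(name): name is "scene" or "side" or "wrist"; returns a dict with "frame" (480x640x3 uint8, red, green, blue), "vfov" (degrees; the focal length in pixels is half the picture's height over the tangent of half this angle, whatever the lens; pixels are square), "cx", "cy" (the principal point, pixels), "camera_from_world" (4x4, takes a point from world to camera coordinates); the wrist camera has in their place "mount" (4x4, takes a point from camera to tool coordinates, whose origin is the TCP and whose axes are the flange's). Camera axes: x right, y down, z forward; pixel columns grow to the right and rows downward; lengths in m; the calibration is good to about 2 mm. A picture is of the moment at which its call begins: read the wrist's pose just before it. There is no depth.
- ctrl.close_job(): hands the job in; it is judged then, once.
The state is a dict: "time": time; "joint_positions": joint angles; "qd": joint speeds; "joint_torque": joint torques, N m; "position": TCP position; "tool_rot": TCP orientation; "ft_force": force on the tool from outside, world axes, zero at the start; "torque": the same for the moment, N m; "grip_width": opening from 0.0 (shut) to 1.0 (fully open); "grip_force": force on a finger pad.
Only numpy, scipy, OpenCV 4.12 (cv2) and the standard library are available. Lean on these libraries where they do the work, as an engineer would, in place of code of your own. Each camera call takes 0.05 s, during which the arm holds its last target. There are 200 camera calls.

TASK

Press down on the thin steel plate in the holder, gently but enough to sink it level with the clamp head's slot, feel for the slot, and slide the plate in until it is fully home against the end stop; never press on it with more than 24 N, or it bows. Let the spring clamp it, then push the keeper all the way across behind it and let go. Leave the vial, the little clear box and the marker as they are.

Things in the scene. Friction and masses are not known exactly. Their poses are not given: they have to be found in the camera images.
- plate_top (a point): Centre of the top face of a loose bare steel plate, 100 mm long (its x) x 80 mm wide (y) x 3 mm thick, about 0.2 kg, not to be picked up. It lies flat on the holder's bed between two side rails (84 mm apart inside), 30 to 52 mm short of home. Its x points to the end stop, z up. Slippery below (friction about 0.2); rubber fingertips grip it far better.
- bed (a point): Point on top of the holder's black plastic bed, on which the plate slides; at rest 0.5 mm above home. The bed is sprung and moves straight down, staying level: about 3 N on the plate to start it, then 2.2 N per mm, bottoming at 7.5 mm. At rest the plate is too high to enter the slot; it must be held 1.5 to 5.5 mm deeper (about 6 to 15 N), how deep differs each time, and up to 1.3 mm more still enters. Axes as home.
- home (a point): Fixed point of the holder: the mean place of the centre of the plate's top face when it is home, pressed up under the lip; 25.5 mm above the bench. Its x is the sliding direction, y to its left, z up. At home the plate's front edge meets the end stop's face, x = +50 mm from here. The unpressed plate's top lies 3.5 mm higher than home, the side rails' tops 3 mm higher.
- slot (a point): Upper edge of the slot's mouth at its mean height, fixed to the holder, 37.5 mm ahead of home. The slot, 4.3 mm high, 100 mm wide, 12 mm deep, lies between a 6 mm thick lip and sills on the steel clamp head, whose back is the end stop. The head is clamped up to 2 mm higher or lower than that; not measured. Press too little and the plate's edge hits the lip, too deep and it hits the sills.
- keeper_tab (a point): Grip point on the keeper's upright steel tab, on its centre line, 14 mm below its top; tab 14 mm (x) x 12 mm (y) x 36 mm high. With the keeper out it lies at x = -59.5, y = +78, z = +24 mm from home. The tab stands on a flat bolt, 14 mm wide, whose nose passes behind the plate's rear edge, 2.5 mm clear, only when the plate is home. Axes as home.
- keeper (a joint): Travel of the keeper in m: 0 = fully out, 0.030 = all the way across (the tab moves 30 mm towards home's -y, to y = +48 mm). Stiff: about 2 N to move, stays where it is left.
- vial: Bystander: glass vial with black cap, 26 mm across, 50 mm high, upright; origin at the centre of its underside.
- caps: Bystander: small clear open box of steel caps, 75 x 60 x 30 mm; origin at the centre of its underside.
- marker: Bystander: grey marker pen with a black cap, 135 mm long, 13 mm thick, lying along its x; origin on its underside, 50 mm from the plain end.
There are look-alikes about, which are no part of the job. Of the things like the part that bears plate_top, leave any that is green or turquoise; of the rest the larger one is meant.

How it is judged:
On the way, in this order (a step that is already met when the one before it is completed fails the run):
1. the plate is home in the slot: within 2.5 mm of the end stop (x of plate_top in the frame of home above -0.0025 m and z of plate_top in the frame of home between -0.0046 and 0.0027 m), for 0.2 s.
2. the keeper is across (value of joint keeper above 0.026 m), for 0.2 s.
At the end, for the whole second after the job is handed in: The plate is home within 2.5 mm of the end stop, clamped up under the lip (height of its top within 2.7 mm of home), and the keeper is at least 26 mm across (x of plate_top in the frame of home above -0.0025 m and z of plate_top in the frame of home between -0.0027 and 0.0027 m and value of joint keeper above 0.026 m); the robot touches nothing.
It fails at once if the fingers bear on the plate with more than 24 N (contact force between the fingers and plate above 24 N).
It fails at once if a bystander is shifted by more than 20 mm (distance of any of vial, caps, marker from where it was at the start of the episode above 0.02 m).
It also fails if it takes over 72 s, if anything falls off the work surface, if the arm or the gripper's body presses on something with over 40 N, if the wrist force passes 120 N, or if a joint passes its speed limit or range.

## Working session

There is one attempt and no reset: what is moved stays moved. The work goes in short steps, Python scripts to look and compute and a tool call to move; the robot and the scene stay as the last step left them, time stands still between calls to the robot, and variables do not carry over. Pictures are saved under pics/ and viewed, at most 10 in all, crops included, and the job is handed in when it is done.

Besides the shell and the picture viewer there is one more tool, called after "Request:" as name(argument=value, ...), one argument or row to a line, values as JSON. jog_arm: Moves the arm, as the interface text tells. Shifts and turns lie within -1 to 1; 1 stands for 0.5 m of shift or 30 degrees of turn. Its arguments: {"type":"object","properties":{"commands":{"type":"array","items":{"type":"array","items":{"type":"number","minimum":-1,"maximum":1}}},"grip_force":{"type":"number"}},"required":["commands"]}

```bash
mkdir -p pics; ls; python3 - <<'E'
from bench import ctrl
import cv2,numpy as np,pickle
s=ctrl.get_state();print(s)
d={}
for n in("scene","side","wrist"):
    d[n]=ctrl.get_image(n);f=d[n].pop("frame");cv2.imwrite(f"pics/{n}0.png",f[:,:,::-1]);print(n,d[n])
pickle.dump((s,d),open("cal.pkl","wb"))
E
```

```text
pics
{'time': 0.0, 'joint_positions': array([ 1.23610931,  0.32181968, -0.07007372,  1.45168776,  0.02258764,
        1.37080497, -0.05690756]), 'qd': array([-0.00154976, -0.00130458,  0.00107524,  0.00021688, -0.00046087,
       -0.00055844,  0.00069833]), 'joint_torque': array([-1.06649820e-04, -4.91288853e+01, -4.03957246e-01, -3.12527061e+01,
       -6.38999976e-02,  4.36241738e-02,  1.89007865e-04]), 'position': array([ 0.22187613, -0.61029243,  0.18895724]), 'tool_rot': array([-3.09208072e+00, -5.44789316e-01,  6.66785970e-04]), 'ft_force': array([ 0.29073373, -0.0590618 ,  0.68146884]), 'torque': array([-0.0279207 , -0.00022172, -0.00445168]), 'grip_force': 0.0, 'grip_width': 1.0009544095401994}
scene {'vfov': 51.57136458318179, 'cx': 314.67266477332424, 'cy': 245.58768872198843, 'camera_from_world': array([[ 0.68460872,  0.72872746, -0.01634589, -0.41467107],
       [ 0.5224349 , -0.5061968 , -0.68616804, -0.17555183],
       [-0.50830373,  0.46121695, -0.7272594 ,  1.14549144],
       [ 0.        ,  0.        ,  0.        ,  1.        ]])}
side {'vfov': 43.42000614178193, 'cx': 324.5979603554492, 'cy': 239.29617453217762, 'camera_from_world': array([[-0.75445872, -0.656331  ,  0.00465315,  0.46069508],
       [-0.51798124,  0.59104042, -0.61835803,  0.25960874],
       [ 0.40309735, -0.46893585, -0.78588275,  0.91253163],
       [ 0.        ,  0.        ,  0.        ,  1.        ]])}
wrist {'vfov': 60.42971841616026, 'cx': 316.01871091371305, 'cy': 236.37926864322753, 'mount': array([[-4.60971306e-04, -9.63798535e-01, -2.66631151e-01,
         7.36129152e-02],
       [ 9.99999761e-01, -5.81595821e-04,  3.73437251e-04,
        -1.09301126e-03],
       [-5.14989838e-04, -2.66630915e-01,  9.63798573e-01,
        -1.93961533e-01],
       [ 0.00000000e+00,  0.00000000e+00,  0.00000000e+00,
         1.00000000e+00]])}
```

View pics/scene0.png

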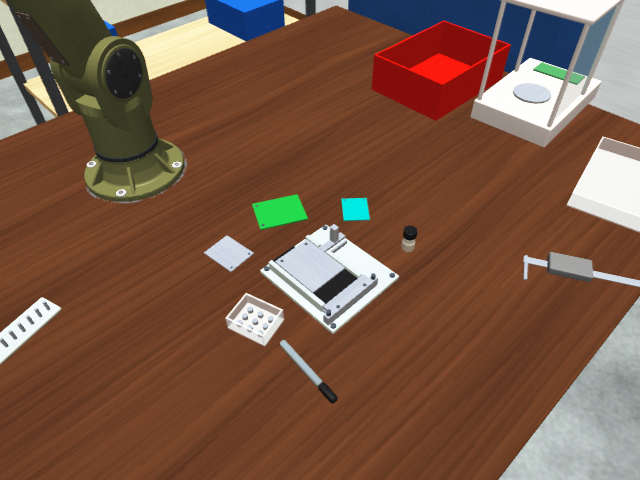

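View pics/side0.png

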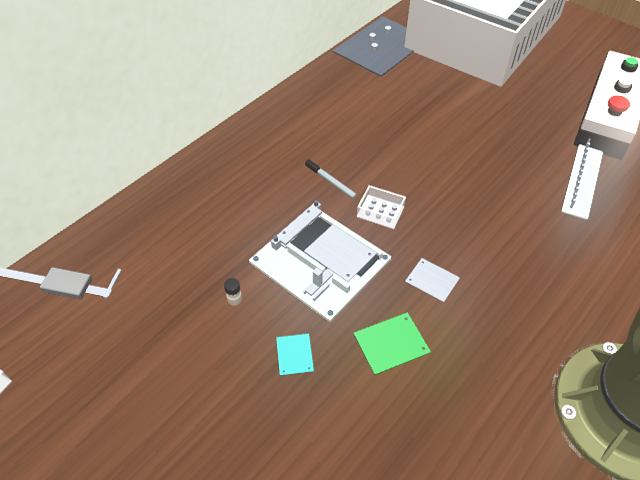

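The scene view shows the holder around (330,277), with the plate's centre near (312,268), the tab at (334,233) and the clamp head at (350,300). The side view shows the holder at (320,262), the tab at (319,275) and the head at (298,225). The vial, box and marker lie around the holder.

```bash
cat > h.py <<'E'
import numpy as np,cv2,pickle
from scipy.spatial.transform import Rotation as R
def cam(d,s=None):
    "R,t camera->world"
    if "mount" in d:
        T=np.eye(4);T[:3,:3]=R.from_rotvec(s["tool_rot"]).as_matrix();T[:3,3]=s["position"];return T@d["mount"]
    return np.linalg.inv(d["camera_from_world"])
def ray(d,px,s=None):
    f=240/np.tan(np.radians(d["vfov"])/2);T=cam(d,s)
    v=T[:3,:3]@np.array([(px[0]-d["cx"])/f,(px[1]-d["cy"])/f,1]);return T[:3,3],v
def onz(d,px,z,s=None):
    o,v=ray(d,px,s);return o+v*(z-o[2])/v[2]
def proj(d,p,s=None):
    f=240/np.tan(np.radians(d["vfov"])/2);c=np.linalg.inv(cam(d,s))@np.append(p,1)
    return np.array([d["cx"]+f*c[0]/c[2],d["cy"]+f*c[1]/c[2]])
def tri(*rs):
    A=np.zeros((3,3));b=np.zeros(3)
    for o,v in rs:
        v=v/np.linalg.norm(v);P=np.eye(3)-np.outer(v,v);A+=P;b+=P@o
    return np.linalg.solve(A,b)
E
python3 - <<'E'
from h import *
s,d=pickle.load(open("cal.pkl","rb"))
S,D=d["scene"],d["side"]
print("plate",onz(S,(312,268),.029),onz(D,(340,250),.029))
print("head",onz(S,(350,300),.03),onz(D,(298,225),.03))
print("tab",onz(S,(334,229),.06),onz(D,(319,268),.06), tri(ray(S,(334,229)),ray(D,(319,268))))
print("base corners S",[onz(S,p,.01).round(3) for p in((262,270),(333,331),(398,276),(330,226))])
for n,a,b in(("vial",(409,249),(234,302)),("caps",(254,322),(381,212))):print(n,onz(S,a,0),onz(D,b,0))
print("marker",[onz(S,p,.006).round(3) for p in((283,343),(334,399))])
print(R.from_rotvec(s["tool_rot"]).as_matrix().round(3))
E
```

```text
plate [0.52181566 0.07287015 0.029     ] [0.51223978 0.07194273 0.029     ]
head [0.61943113 0.06984958 0.03      ] [0.6059838  0.07924173 0.03      ]
tab [0.50062363 0.14897395 0.06      ] [0.49972235 0.14206702 0.06      ] [0.50044039 0.14531943 0.06257074]
base corners S [array([0.449, 0.014, 0.01 ]), array([0.634, 0.015, 0.01 ]), array([0.632, 0.183, 0.01 ]), array([0.454, 0.185, 0.01 ])]
vial [0.59804323 0.25739244 0.        ] [0.59020568 0.25910288 0.        ]
caps [ 0.52325192 -0.0649241   0.        ] [ 0.5256616  -0.06711681  0.        ]
marker [array([ 0.592, -0.058,  0.006]), array([ 0.719, -0.067,  0.006])]
[[ 0.94   0.342 -0.001]
 [ 0.342 -0.94   0.002]
 [-0.    -0.002 -1.   ]]
```

Request:
jog_arm(
  commands=[
    [0, 0.03, 0.07, 0.006, 0, 0, -0.13],
    [0, 0.06, 0.14, 0.012, 0, 0, -0.27],
    [0, 0.1, 0.21, 0.018, 0, 0, -0.4],
    [0, 0.13, 0.28, 0.024, 0, 0, -0.53],
    [0, 0.16, 0.345, 0.03, 0, 0, -0.667],
  ],
)

```text
time: 0.57
position: [0.3029, -0.436, 0.2049]
tool_rot: [-3.141, 0.005, 0.0]
ft_force: [0.9, 0.2, 0.8]
grip_width: 0.705
grip_force: 0.0
```

Request:
jog_arm(
  commands=[
    [0, 0.03, 0.07, 0.006, 0, 0, 0],
    [0, 0.06, 0.14, 0.012, 0, 0, 0],
    [0, 0.1, 0.21, 0.018, 0, 0, 0],
    [0, 0.13, 0.28, 0.024, 0, 0, 0],
    [0, 0.16, 0.345, 0.03, 0, 0, 0],
  ],
)

```text
time: 0.98
position: [0.3826, -0.2635, 0.2201]
tool_rot: [3.141, 0.001, -0.0]
ft_force: [0.6, -0.8, 0.5]
grip_width: 0.324
grip_force: 0.0
```

Request:
jog_arm(
  commands=[
    [0, 0.03, 0.07, 0.006, 0, 0, 0],
    [0, 0.06, 0.14, 0.012, 0, 0, 0],
    [0, 0.1, 0.21, 0.018, 0, 0, 0],
    [0, 0.13, 0.28, 0.024, 0, 0, 0],
    [0, 0.16, 0.345, 0.03, 0, 0, 0],
  ],
)

```text
time: 1.4
position: [0.4625, -0.091, 0.2353]
tool_rot: [3.141, 0.001, 0.0]
ft_force: [1.3, -1.0, -0.3]
grip_width: 0.018
grip_force: 0.0
```

Request:
jog_arm(
  commands=[
    [0, 0.03, 0.07, 0.006, 0, 0, 0],
    [0, 0.06, 0.14, 0.012, 0, 0, 0],
    [0, 0.1, 0.21, 0.018, 0, 0, 0],
    [0, 0.16, 0.345, 0.03, 0, 0, 0],
    [0, 0.16, 0.345, 0.03, 0, 0, 0],
  ],
)

```text
time: 1.82
position: [0.5427, 0.0825, 0.2504]
tool_rot: [-3.14, -0.002, -0.001]
ft_force: [0.4, -0.0, 0.5]
grip_width: 0.007
grip_force: 0.0
```

```bash
python3 - <<'E'
from bench import ctrl
import cv2,pickle
s=ctrl.get_state();d=ctrl.get_image("wrist");cv2.imwrite("pics/w1.png",d.pop("frame")[:,:,::-1]);pickle.dump((s,d),open("w1.pkl","wb"))
print(s["position"],s["tool_rot"],s["ft_force"],s["grip_width"],s["time"])
E
```

```text
[0.54271664 0.08249909 0.2503808 ] [-3.14045366e+00 -2.02980442e-03 -1.12461928e-03] [ 0.44447204 -0.00100414  0.5254418 ] 0.007419825232640469 1.8167
```

View pics/w1.png

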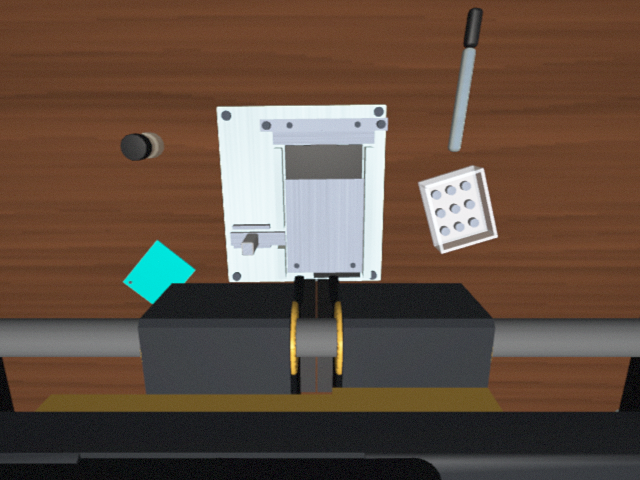

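The wrist view, with up as +x and left as +y, shows the plate's front edge at row 180 (columns 285–363) and its rear edge near row 274. The lip edge is near row 144 and the keeper tab is at (250,243).

```bash
python3 - <<'E'
from h import *
s,d=pickle.load(open("w1.pkl","rb"));P=lambda px,z:onz(d,px,z,s).round(4)
im=cv2.imread("pics/w1.png");g=cv2.cvtColor(im,cv2.COLOR_BGR2GRAY).astype(int)
for n,cols in(("L",slice(292,300)),("M",slice(320,330)),("R",slice(350,358))):
    p=g[:,cols].mean(1).round().astype(int);print(n,{r:int(p[r]) for r in list(range(112,124))+list(range(138,150))+list(range(174,184))+list(range(262,282))})
for r in(190,255):
    p=g[r-3:r+4].mean(0).round().astype(int);print(r,p[272:296],p[354:390])
for l,px,z in(("plate fl",(285,180),.029),("fr",(363,180),.029),("rl",(287,272),.029),("rr",(363,272),.029),("lipL",(274,144),.0315),("lipR",(372,144),.0315),("tab top",(250,240),.0635)):print(l,P(px,z))
print("base",[P(p,.012) for p in((218,108),(386,105),(381,281),(229,282))])
cv2.imwrite("pics/w1c.png",cv2.resize(im[95:295,205:395],None,fx=3,fy=3,interpolation=cv2.INTER_CUBIC))
E
```

```text
L {112: 240, 113: 241, 114: 240, 115: 241, 116: 240, 117: 241, 118: 234, 119: 208, 120: 204, 121: 204, 122: 204, 123: 202, 138: 199, 139: 197, 140: 200, 141: 197, 142: 192, 143: 202, 144: 202, 145: 124, 146: 105, 147: 106, 148: 106, 149: 106, 174: 97, 175: 96, 176: 96, 177: 95, 178: 101, 179: 140, 180: 196, 181: 198, 182: 198, 183: 196, 262: 196, 263: 173, 264: 143, 265: 132, 266: 134, 267: 154, 268: 187, 269: 199, 270: 200, 271: 199, 272: 211, 273: 241, 274: 241, 275: 205, 276: 130, 277: 96, 278: 90, 279: 88, 280: 83, 281: 51}
M {112: 240, 113: 241, 114: 241, 115: 241, 116: 241, 117: 240, 118: 224, 119: 204, 120: 202, 121: 202, 122: 203, 123: 202, 138: 195, 139: 197, 140: 199, 141: 196, 142: 195, 143: 192, 144: 150, 145: 110, 146: 108, 147: 107, 148: 106, 149: 107, 174: 97, 175: 96, 176: 96, 177: 94, 178: 108, 179: 161, 180: 197, 181: 198, 182: 198, 183: 198, 262: 198, 263: 198, 264: 197, 265: 196, 266: 197, 267: 198, 268: 198, 269: 198, 270: 198, 271: 196, 272: 156, 273: 71, 274: 54, 275: 56, 276: 59, 277: 111, 278: 179, 279: 63, 280: 19, 281: 24}
R {112: 242, 113: 243, 114: 243, 1
[... 635 characters left out ...]
0 199 177 152 204 236 237 235 236 236 236
 237 239 240 241 242 244 244 244 244 246 248 213  93  73  77  77  78  77]
255 [244 243 241 240 240 237 234 234 233 234 235 234 208 155 195 215 200 199
 198 199 202 201 196 195] [199 199 199 200 198 199 198 194 161 154 218 237 236 235 236 235 236 237
 239 240 241 242 243 243 242 244 246 210  91  69  73  74  73  73  74  73]
plate fl [0.5602 0.1151 0.029 ]
fr [0.5602 0.0365 0.029 ]
rl [0.4617 0.1148 0.029 ]
rr [0.4617 0.0334 0.029 ]
lipL [0.5957 0.125  0.0315]
lipR [0.5958 0.0291 0.0315]
tab top [0.5071 0.1472 0.0635]
base [array([0.63  , 0.1822, 0.012 ]), array([0.633 , 0.0139, 0.012 ]), array([0.4447, 0.0109, 0.012 ]), array([0.4433, 0.1815, 0.012 ])]
```

View pics/w1c.png

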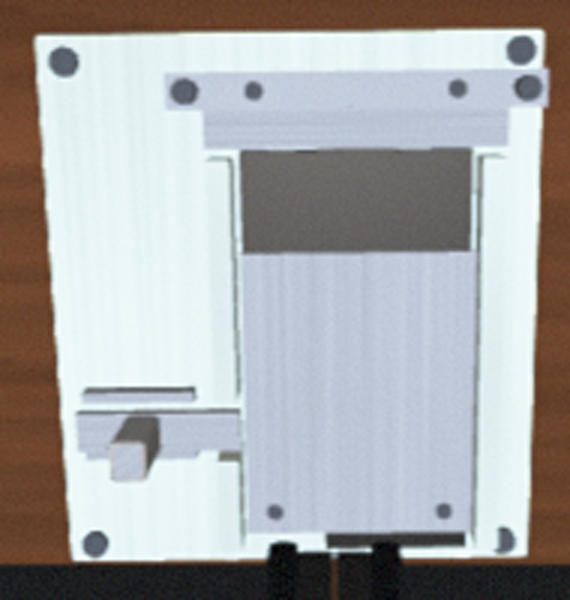

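The crop confirms this: the holder is yawed about +1°. Plate centre is about (0.511, 0.075) and home about (0.558, 0.076). Now going down above the plate.

Request:
jog_arm(
  commands=[
    [0, -0.02, -0.005, -0.08, 0, 0, 0.01],
    [0, -0.04, -0.01, -0.16, 0, 0, 0.02],
    [0, -0.064, -0.015, -0.24, 0, 0, 0.033],
    [0, -0.064, -0.015, -0.32, 0, 0, 0.033],
    [0, -0.064, -0.015, -0.38, 0, 0, 0.033],
  ],
)

```text
time: 2.28
position: [0.5076, 0.0705, 0.0569]
tool_rot: [3.14, 0.026, -0.005]
ft_force: [0.2, -0.4, 0.2]
grip_width: 0.006
grip_force: 0.0
```

Request:
jog_arm(
  commands=[
    [0, 0, 0, -0.02, 0, 0, 0],
    [0, 0, 0, -0.04, 0, 0, 0],
    [0, 0, 0, -0.05, 0, 0, 0],
    [0, 0, 0, -0.05, 0, 0, 0],
    [0, 0, 0, -0.05, 0, 0, 0],
  ],
)

```text
time: 2.7
position: [0.5115, 0.0718, 0.0365]
tool_rot: [-3.141, -0.026, -0.004]
ft_force: [-0.9, -0.6, -0.4]
grip_width: 0.002
grip_force: 0.0
```

Request:
jog_arm(
  commands=[
    [0, 0, 0.004, -0.002, 0, 0, 0],
    [0, 0, 0.004, -0.004, 0, 0, 0],
    [0, 0, 0.004, -0.006, 0, 0, 0],
    [0, 0, 0.004, -0.008, 0, 0, 0],
    [0, 0, 0.004, -0.008, 0, 0, 0],
  ],
)

```text
time: 3.12
position: [0.5101, 0.0735, 0.0311]
tool_rot: [3.141, 0.026, 0.0]
ft_force: [0.7, 0.4, 0.0]
grip_width: 0.004
grip_force: 0.0
```

Request:
jog_arm(
  commands=[
    [0, 0, 0, -0.001, 0, 0, 0],
    [0, 0, 0, -0.002, 0, 0, 0],
    [0, 0, 0, -0.003, 0, 0, 0],
    [0, 0, 0, -0.004, 0, 0, 0],
    [0, 0, 0, -0.004, 0, 0, 0],
  ],
)

```text
time: 3.53
position: [0.51, 0.0736, 0.0289]
tool_rot: [3.141, 0.026, -0.001]
ft_force: [-0.1, -0.2, -0.3]
grip_width: 0.007
grip_force: 0.0
```

Request:
jog_arm(
  commands=[
    [0, 0, 0, -0.001, 0, 0, 0],
    [0, 0, 0, -0.002, 0, 0, 0],
    [0, 0, 0, -0.003, 0, 0, 0],
    [0, 0, 0, -0.004, 0, 0, 0],
    [0, 0, 0, -0.004, 0, 0, 0],
  ],
)

```text
time: 3.95
position: [0.5101, 0.0736, 0.027]
tool_rot: [3.141, 0.026, -0.0]
ft_force: [-0.2, 0.1, 0.3]
grip_width: 0.006
grip_force: 0.0
```

Request:
jog_arm(
  commands=[
    [0, 0, 0, -0.001, 0, 0, 0],
    [0, 0, 0, -0.002, 0, 0, 0],
    [0, 0, 0, -0.002, 0, 0, 0],
    [0, 0, 0, -0.002, 0, 0, 0],
    [0, 0, 0, -0.002, 0, 0, 0],
  ],
)

```text
time: 4.37
position: [0.5101, 0.0736, 0.0261]
tool_rot: [3.141, 0.027, -0.0]
ft_force: [-0.1, -0.1, 0.4]
grip_width: 0.003
grip_force: 0.0
```

Request:
jog_arm(
  commands=[
    [0, 0, 0, -0.001, 0, 0, 0],
    [0, 0, 0, -0.002, 0, 0, 0],
    [0, 0, 0, -0.002, 0, 0, 0],
    [0, 0, 0, -0.002, 0, 0, 0],
    [0, 0, 0, -0.002, 0, 0, 0],
  ],
)

```text
time: 4.78
position: [0.5101, 0.0736, 0.0251]
tool_rot: [3.141, 0.026, -0.0]
ft_force: [0.2, 0.2, -0.4]
grip_width: 0.009
grip_force: 0.0
```

Request:
jog_arm(
  commands=[
    [0, 0, 0, -0.001, 0, 0, 0],
    [0, 0, 0, -0.002, 0, 0, 0],
    [0, 0, 0, -0.002, 0, 0, 0],
    [0, 0, 0, -0.002, 0, 0, 0],
    [0, 0, 0, -0.002, 0, 0, 0],
  ],
)

```text
time: 5.2
position: [0.5101, 0.0736, 0.0241]
tool_rot: [3.141, 0.026, -0.0]
ft_force: [0.3, 0.6, 0.1]
grip_width: 0.003
grip_force: 0.0
```

```bash
python3 - <<'E'
from bench import ctrl
import cv2,numpy as np
from h import *
a=ctrl.get_image("scene");b=ctrl.get_image("side")
c=[]
for d,n in((a,"s"),(b,"d")):
    u,v=proj(d,[.511,.075,.03]).astype(int);c.append(cv2.resize(d["frame"][v-70:v+60,u-65:u+65,::-1],(395,395),interpolation=cv2.INTER_CUBIC))
cv2.imwrite("pics/p2.png",np.hstack(c));print(ctrl.get_state()["ft_force"],ctrl.get_state()["position"])
E
```

```text
[-0.42748081 -0.64659607  0.22881937] [0.5101144  0.07363069 0.02409004]
```

View pics/p2.png

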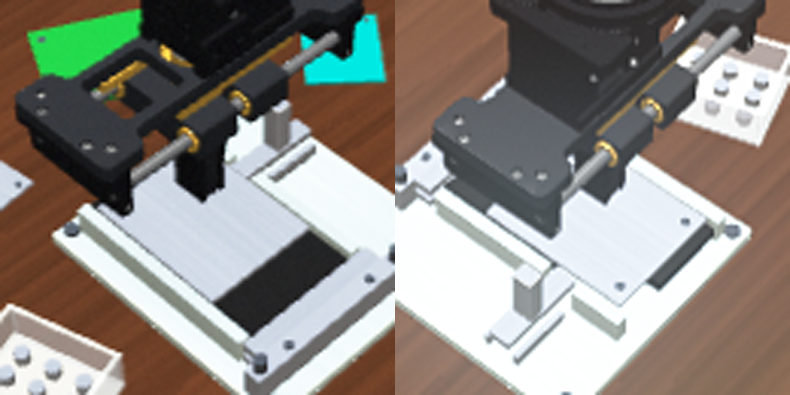

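The fingertips are over the plate's middle and look close to it or barely short of it. The height reading seems a few mm off, so I'll go on in 1 mm steps.

Request:
jog_arm(
  commands=[
    [0, 0, 0, -0.001, 0, 0, 0],
    [0, 0, 0, -0.002, 0, 0, 0],
    [0, 0, 0, -0.002, 0, 0, 0],
    [0, 0, 0, -0.002, 0, 0, 0],
    [0, 0, 0, -0.002, 0, 0, 0],
  ],
)

```text
time: 5.72
position: [0.5101, 0.0736, 0.0231]
tool_rot: [3.141, 0.027, -0.0]
ft_force: [-0.2, -0.3, -0.2]
grip_width: 0.007
grip_force: 0.0
```

Request:
jog_arm(
  commands=[
    [0, 0, 0, -0.001, 0, 0, 0],
    [0, 0, 0, -0.002, 0, 0, 0],
    [0, 0, 0, -0.002, 0, 0, 0],
    [0, 0, 0, -0.002, 0, 0, 0],
    [0, 0, 0, -0.002, 0, 0, 0],
  ],
)

```text
time: 6.13
position: [0.5101, 0.0736, 0.0221]
tool_rot: [3.141, 0.026, -0.0]
ft_force: [0.7, 0.7, -0.0]
grip_width: 0.006
grip_force: 0.0
```

Request:
jog_arm(
  commands=[
    [0, 0, 0, -0.001, 0, 0, 0],
    [0, 0, 0, -0.002, 0, 0, 0],
    [0, 0, 0, -0.002, 0, 0, 0],
    [0, 0, 0, -0.002, 0, 0, 0],
    [0, 0, 0, -0.002, 0, 0, 0],
  ],
)

```text
time: 6.55
position: [0.5101, 0.0736, 0.0211]
tool_rot: [3.141, 0.026, -0.0]
ft_force: [0.5, 0.7, 0.5]
grip_width: 0.006
grip_force: 0.0
```

```bash
python3 - <<'E'
from bench import ctrl
import cv2,numpy as np
from h import *
c=[]
for n,wp in(("scene",[.561,.05,.029]),("side",[.465,.09,.029])):
    d=ctrl.get_image(n);o=cv2.imread(f"pics/{n}0.png");f=d["frame"][:,:,::-1].copy()
    u,v=proj(d,wp).astype(int);A=np.float32(cv2.cvtColor(o,6))[v-10:v+10,u-10:u+10];B=np.float32(cv2.cvtColor(f,6))[v-10:v+10,u-10:u+10]
    print(n,(u,v),cv2.phaseCorrelate(A,B,cv2.createHanningWindow((20,20),cv2.CV_32F)), "px per -4mm",proj(d,np.array(wp)-[0,0,.004])-proj(d,wp))
    u,v=proj(d,[.5101,.0736,.021]).astype(int);print("tip",u,v);c.append(cv2.resize(f[v-25:v+25,u-25:u+25],(390,390),interpolation=cv2.INTER_CUBIC))
cv2.imwrite("pics/p3.png",np.hstack(c))
E
```

```text
scene (np.int64(317), np.int64(287)) ((-0.033062905583907565, -0.030546325329110502), 1.011930484175682) px per -4mm [0.02716532 1.43581865]
tip 307 267
side (np.int64(354), np.int64(270)) ((0.005143842477497884, 0.024901227570103046), 1.0045427185297013) px per -4mm [-0.10064043  1.34095337]
tip 340 253
```

View pics/p3.png

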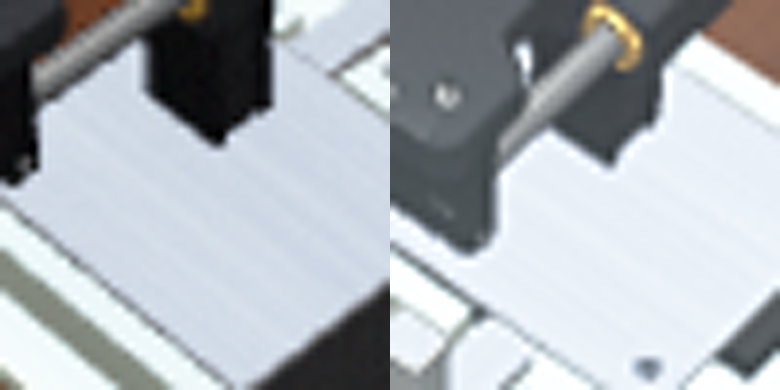

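The close-up shows the finger's near corner at about (310,261) in scene and (343,249) in side. The plate has not moved, so there is no contact yet.

```bash
python3 - <<'E'
from h import *
from scipy.optimize import least_squares
_,d=pickle.load(open("cal.pkl","rb"));S,D=d["scene"],d["side"]
print(cam(S)[:3,3],cam(D)[:3,3])
for hx,hy in((9.5e-3,15e-3),(9.5e-3,10e-3),(6e-3,15e-3)):
    o=np.array([hx,-hy,0])
    r=least_squares(lambda c:np.r_[proj(S,c+o)-(310,260.6),proj(D,c-o)-(343.5,248.9)],[.51,.07,.03])
    print(hx,hy,r.x.round(4),r.fun.round(1))
E
```

```text
[ 0.95785941 -0.31500165  0.7058332 ] [0.1142088  0.576848   0.87553034]
0.0095 0.015 [0.5102 0.0747 0.0585] [-4.7 -0.3 -4.6  0.4]
0.0095 0.01 [0.51   0.0745 0.0542] [-2.7 -0.2 -2.6  0.2]
0.006 0.015 [0.5097 0.0747 0.0555] [-6.2 -0.4 -6.   0.6]
```

Request:
jog_arm(
  commands=[
    [0, 0, 0, -0.001, 0, 0, 0],
    [0, 0, 0, -0.002, 0, 0, 0],
    [0, 0, 0, -0.003, 0, 0, 0],
    [0, 0, 0, -0.004, 0, 0, 0],
    [0, 0, 0, -0.004, 0, 0, 0],
  ],
)

```text
time: 7.07
position: [0.51, 0.0736, 0.0189]
tool_rot: [3.141, 0.026, -0.0]
ft_force: [0.5, -0.0, -0.5]
grip_width: 0.005
grip_force: 0.0
```

Request:
jog_arm(
  commands=[
    [0, 0, 0, -0.001, 0, 0, 0],
    [0, 0, 0, -0.002, 0, 0, 0],
    [0, 0, 0, -0.003, 0, 0, 0],
    [0, 0, 0, -0.004, 0, 0, 0],
    [0, 0, 0, -0.004, 0, 0, 0],
  ],
)

```text
time: 7.48
position: [0.51, 0.0736, 0.017]
tool_rot: [3.141, 0.027, -0.0]
ft_force: [0.2, -1.3, -0.1]
grip_width: 0.002
grip_force: 0.0
```

Request:
jog_arm(
  commands=[
    [0, 0, 0, -0.001, 0, 0, 0],
    [0, 0, 0, -0.002, 0, 0, 0],
    [0, 0, 0, -0.003, 0, 0, 0],
    [0, 0, 0, -0.004, 0, 0, 0],
    [0, 0, 0, -0.004, 0, 0, 0],
  ],
)

```text
time: 7.9
position: [0.5101, 0.0736, 0.015]
tool_rot: [3.141, 0.026, -0.0]
ft_force: [0.0, -0.1, 0.3]
grip_width: 0.007
grip_force: 0.0
```

Request:
jog_arm(
  commands=[
    [0, 0, 0, -0.001, 0, 0, 0],
    [0, 0, 0, -0.002, 0, 0, 0],
    [0, 0, 0, -0.003, 0, 0, 0],
    [0, 0, 0, -0.004, 0, 0, 0],
    [0, 0, 0, -0.004, 0, 0, 0],
  ],
)

```text
time: 8.32
position: [0.51, 0.0736, 0.013]
tool_rot: [3.141, 0.026, -0.0]
ft_force: [-0.1, 0.2, 0.6]
grip_width: 0.004
grip_force: 0.0
```

```bash
python3 - <<'E'
from bench import ctrl
import cv2,numpy as np
from h import *
for n in("scene","side"):
    d=ctrl.get_image(n);g=cv2.cvtColor(d["frame"],cv2.COLOR_RGB2GRAY)
    u,v=proj(d,[.51,.0736,.02]).astype(int);m=g[v-25:v+16,u-10:u+14]<110
    print(n,u-10,v-25,[(i+v-25,[int(x)+u-10 for x in np.flatnonzero(r)[[0,-1]]]) for i,r in enumerate(m) if r.any()][-14:])
E
```

```text
scene 297 242 [(np.int64(250), [np.int64(297), np.int64(316)]), (np.int64(251), [np.int64(297), np.int64(316)]), (np.int64(252), [np.int64(301), np.int64(316)]), (np.int64(253), [np.int64(301), np.int64(316)]), (np.int64(254), [np.int64(301), np.int64(316)]), (np.int64(255), [np.int64(301), np.int64(316)]), (np.int64(256), [np.int64(301), np.int64(316)]), (np.int64(257), [np.int64(301), np.int64(316)]), (np.int64(258), [np.int64(303), np.int64(316)]), (np.int64(259), [np.int64(304), np.int64(315)]), (np.int64(260), [np.int64(305), np.int64(313)]), (np.int64(261), [np.int64(307), np.int64(311)]), (np.int64(262), [np.int64(308), np.int64(310)]), (np.int64(263), [np.int64(309), np.int64(310)])]
side 330 229 [(np.int64(238), [np.int64(330), np.int64(350)]), (np.int64(239), [np.int64(330), np.int64(349)]), (np.int64(240), [np.int64(330), np.int64(349)]), (np.int64(241), [np.int64(330), np.int64(349)]), (np.int64(242), [np.int64(330), np.int64(348)]), (np.int64(243), [np.int64(330), np.int64(348)]), (np.int64(244), [np.int64(330), np.int64(348)]), (np.int64(245), [np.int64(330), np.int64(348)]), (np.int64(246), [np.int64(330), np.int64(348)]), (np.int64(247), [np.int64(336), np.int64(346)]), (np.int64(248), [np.int64(338), np.int64(345)]), (np.int64(249), [np.int64(339), np.int64(343)]), (np.int64(250), [np.int64(341), np.int64(343)]), (np.int64(251), [np.int64(342), np.int64(343)])]
```

```bash
python3 - <<'E'
from h import *
_,d=pickle.load(open("cal.pkl","rb"));S,D=d["scene"],d["side"]
for z in(.03,.06,.09,.12,.15):
    print(z,[proj(S,[.51+a,.0736-b,z]).round() for a,b in((.0375,.095),(-.0375,.095),(.0375,-.095))],[proj(D,[.51+a,.0736-b,z]).round() for a,b in((-.0375,-.095),(.0375,-.095))])
for z in(.013,.03,.04,.05):print(z,proj(S,[.51,.0736,z]).round(1),proj(D,[.51,.0736,z]).round(1))
# triangulate plate front-right corner & tab via scene0/side0 corners
for n,wp in(("scene",[.56,.036,.029]),("scene",[.462,.034,.029]),("side",[.462,.115,.029]),("side",[.462,.034,.029])):
    d0=d[n];u,v=proj(d0,wp);g=cv2.cvtColor(cv2.imread(f"pics/{n}0.png"),6)
    c=cv2.goodFeaturesToTrack(g[int(v)-10:int(v)+11,int(u)-10:int(u)+11],4,.1,3);print(n,wp,(u.round(1),v.round(1)),(c[:,0]+[int(u)-10,int(v)-10]).tolist())
E
```

```text
0.03 [array([281., 305.]), array([254., 281.]), array([359., 248.])] [array([321., 297.]), array([288., 273.])]
0.06 [array([280., 295.]), array([252., 269.]), array([360., 237.])] [array([321., 287.]), array([287., 262.])]
0.09 [array([279., 283.]), array([250., 258.]), array([361., 225.])] [array([321., 277.]), array([286., 252.])]
0.12 [array([278., 271.]), array([248., 245.]), array([362., 212.])] [array([321., 265.]), array([285., 240.])]
0.15 [array([276., 258.]), array([246., 232.]), array([363., 199.])] [array([321., 254.]), array([284., 228.])]
0.013 [308.1 270. ] [340.1 256.6]
0.03 [307.8 263.9] [340.4 250.9]
0.04 [307.7 260.2] [340.5 247.4]
0.05 [307.5 256.4] [340.7 243.9]
scene [0.56, 0.036, 0.029] (np.float64(311.5), np.float64(291.4)) [[313.0, 292.0]]
scene [0.462, 0.034, 0.029] (np.float64(274.0), np.float64(261.3)) [[274.0, 260.0], [271.0, 260.0], [267.0, 265.0], [282.0, 260.0]]
side [0.462, 0.115, 0.029] (np.float64(346.3), np.float64(280.8)) [[348.0, 275.0], [349.0, 286.0]]
side [0.462, 0.034, 0.029] (np.float64(375.8), np.float64(252.1)) [[369.0, 253.0], [376.0, 254.0], [378.0, 258.0], [376.0, 261.0]]
```

Request:
jog_arm(
  commands=[
    [0, 0, 0, -0.002, 0, 0, 0],
    [0, 0, 0, -0.004, 0, 0, 0],
    [0, 0, 0, -0.006, 0, 0, 0],
    [0, 0, 0, -0.008, 0, 0, 0],
    [0, 0, 0, -0.008, 0, 0, 0],
  ],
)

```text
time: 8.83
position: [0.5099, 0.0736, 0.0088]
tool_rot: [3.141, 0.027, -0.001]
ft_force: [-0.3, 0.3, -0.3]
grip_width: 0.003
grip_force: 0.0
```

Request:
jog_arm(
  commands=[
    [0, 0, 0, -0.001, 0, 0, 0],
    [0, 0, 0, -0.002, 0, 0, 0],
    [0, 0, 0, -0.003, 0, 0, 0],
    [0, 0, 0, -0.004, 0, 0, 0],
    [0, 0, 0, -0.004, 0, 0, 0],
  ],
)

```text
time: 9.25
position: [0.5101, 0.0736, 0.007]
tool_rot: [3.141, 0.026, -0.0]
ft_force: [-0.3, 0.1, -0.7]
grip_width: 0.005
grip_force: 0.0
```

Request:
jog_arm(
  commands=[
    [0, 0, 0, -0.001, 0, 0, 0],
    [0, 0, 0, -0.002, 0, 0, 0],
    [0, 0, 0, -0.003, 0, 0, 0],
    [0, 0, 0, -0.004, 0, 0, 0],
    [0, 0, 0, -0.004, 0, 0, 0],
  ],
)

```text
time: 9.67
position: [0.5101, 0.0736, 0.005]
tool_rot: [3.141, 0.026, -0.0]
ft_force: [0.0, -0.0, -1.1]
grip_width: 0.003
grip_force: 0.0
```

Request:
jog_arm(
  commands=[
    [0, 0, 0, -0.001, 0, 0, 0],
    [0, 0, 0, -0.002, 0, 0, 0],
    [0, 0, 0, -0.003, 0, 0, 0],
    [0, 0, 0, -0.004, 0, 0, 0],
    [0, 0, 0, -0.004, 0, 0, 0],
  ],
)

```text
time: 10.08
position: [0.5101, 0.0736, 0.003]
tool_rot: [3.141, 0.026, -0.0]
ft_force: [-0.2, -0.5, -0.3]
grip_width: 0.008
grip_force: 0.0
```

Request:
jog_arm(
  commands=[
    [0, 0, 0, -0.001, 0, 0, 0],
    [0, 0, 0, -0.002, 0, 0, 0],
    [0, 0, 0, -0.003, 0, 0, 0],
    [0, 0, 0, -0.004, 0, 0, 0],
    [0, 0, 0, -0.004, 0, 0, 0],
  ],
)

```text
time: 10.5
position: [0.51, 0.0736, 0.001]
tool_rot: [3.141, 0.026, -0.0]
ft_force: [-0.6, 0.1, 0.2]
grip_width: 0.004
grip_force: 0.0
```

```bash
python3 - <<'E'
from bench import ctrl
import cv2,numpy as np
from h import *
c=[]
print(ctrl.get_state()["position"])
for n in("scene","side"):
    d=ctrl.get_image(n)
    u,v=proj(d,[.51,.0736,.035]).astype(int);c.append(cv2.resize(d["frame"][v-40:v+25,u-32:u+33,::-1],(390,390),interpolation=cv2.INTER_CUBIC))
cv2.imwrite("pics/p4.png",np.hstack(c))
E
```

```text
[0.51002368 0.07359984 0.00095256]
```

View pics/p4.png

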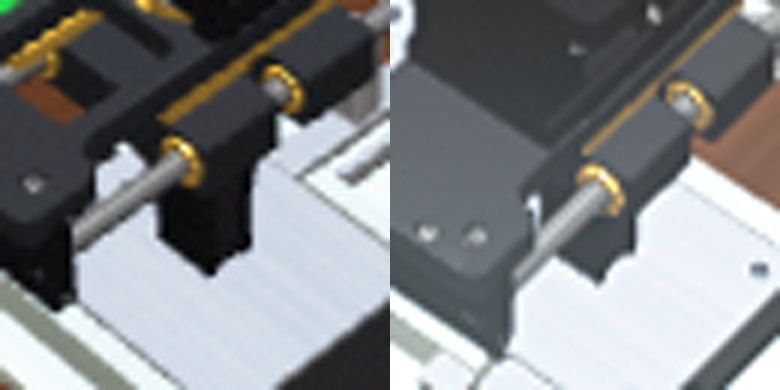

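The fingertips are now nearly on the plate: the tip corner is at (311,268) in scene and (344,256) in side, roughly 1–5 mm above it. The body is well clear.

Request:
jog_arm(
  commands=[
    [0, 0, 0, -0.001, 0, 0, 0],
    [0, 0, 0, -0.002, 0, 0, 0],
    [0, 0, 0, -0.003, 0, 0, 0],
    [0, 0, 0, -0.004, 0, 0, 0],
    [0, 0, 0, -0.004, 0, 0, 0],
  ],
)

```text
time: 11.02
position: [0.51, 0.0736, -0.001]
tool_rot: [3.141, 0.027, -0.0]
ft_force: [0.5, -0.7, -0.0]
grip_width: -0.001
grip_force: 0.0
```

Request:
jog_arm(
  commands=[
    [0, 0, 0, -0.001, 0, 0, 0],
    [0, 0, 0, -0.002, 0, 0, 0],
    [0, 0, 0, -0.003, 0, 0, 0],
    [0, 0, 0, -0.004, 0, 0, 0],
    [0, 0, 0, -0.004, 0, 0, 0],
  ],
)

```text
time: 11.43
position: [0.5101, 0.0736, -0.003]
tool_rot: [3.141, 0.026, -0.0]
ft_force: [0.2, -0.3, 0.6]
grip_width: 0.008
grip_force: 0.0
```

Request:
jog_arm(
  commands=[
    [0, 0, 0, -0.001, 0, 0, 0],
    [0, 0, 0, -0.002, 0, 0, 0],
    [0, 0, 0, -0.003, 0, 0, 0],
    [0, 0, 0, -0.003, 0, 0, 0],
    [0, 0, 0, -0.003, 0, 0, 0],
  ],
)

```text
time: 11.85
position: [0.5102, 0.0736, -0.0041]
tool_rot: [3.141, 0.026, 0.0]
ft_force: [-1.5, 0.3, 5.3]
grip_width: 0.0
grip_force: 2.6
```

Request:
jog_arm(
  commands=[
    [0, 0, 0, -0.001, 0, 0, 0],
    [0, 0, 0, -0.002, 0, 0, 0],
    [0, 0, 0, -0.003, 0, 0, 0],
    [0, 0, 0, -0.003, 0, 0, 0],
    [0, 0, 0, -0.003, 0, 0, 0],
  ],
)

```text
time: 12.27
position: [0.5105, 0.0737, -0.0052]
tool_rot: [3.141, 0.026, 0.001]
ft_force: [-1.8, 0.4, 7.9]
grip_width: 0.003
grip_force: 3.8
```

Request:
jog_arm(
  commands=[
    [0, 0, 0, -0.001, 0, 0, 0],
    [0, 0, 0, -0.002, 0, 0, 0],
    [0, 0, 0, -0.003, 0, 0, 0],
    [0, 0, 0, -0.003, 0, 0, 0],
    [0, 0, 0, -0.003, 0, 0, 0],
  ],
)

```text
time: 12.68
position: [0.5107, 0.0737, -0.0064]
tool_rot: [3.141, 0.027, 0.001]
ft_force: [-2.9, -0.8, 10.6]
grip_width: 0.005
grip_force: 5.0
```

Contact came at reported z ≈ -0.003, and 10.6 N now matches about 3.4 mm of sink. Sliding forward most of the gap.

Request:
jog_arm(
  commands=[
    [0, 0.006, 0, 0, 0, 0, 0],
    [0, 0.012, 0, 0, 0, 0, 0],
    [0, 0.018, 0, 0, 0, 0, 0],
    [0, 0.024, 0, 0, 0, 0, 0],
    [0, 0.028, 0, 0, 0, 0, 0],
  ],
)

```text
time: 13.1
position: [0.5251, 0.074, -0.0063]
tool_rot: [3.141, 0.027, 0.002]
ft_force: [-3.1, -0.5, 9.7]
grip_width: 0.007
grip_force: 4.9
```

Request:
jog_arm(
  commands=[
    [0, 0.006, 0, 0, 0, 0, 0],
    [0, 0.012, 0, 0, 0, 0, 0],
    [0, 0.018, 0, 0, 0, 0, 0],
    [0, 0.024, 0, 0, 0, 0, 0],
    [0, 0.024, 0, 0, 0, 0, 0],
  ],
)

```text
time: 13.52
position: [0.5377, 0.074, -0.0061]
tool_rot: [-3.141, -0.027, -0.003]
ft_force: [-1.1, -0.6, 8.8]
grip_width: 0.006
grip_force: 4.7
```

```bash
cat > look.py <<'E'
from bench import ctrl
from h import *
s=ctrl.get_state();d=ctrl.get_image("scene");im=d["frame"];g=cv2.cvtColor(im,cv2.COLOR_RGB2GRAY).astype(float)
# profile along holder x on bed at y lines: dark bed vs plate/lip
for y in(.06,.09):
    xs=np.arange(.52,.63,.001);z=.027
    v=[cv2.getRectSubPix(g.astype(np.float32),(1,1),tuple(map(float,proj(d,[x,y,z]))))[0,0] for x in xs]
    b=xs[np.array(v)<90];print("dark y",y,b.min().round(4) if len(b) else None,b.max().round(4) if len(b) else None,len(b))
print(s["position"],s["ft_force"],s["time"])
E
python3 look.py
```

```text
dark y 0.06 0.592 0.592 1
dark y 0.09 0.521 0.592 25
[ 0.53766676  0.0740447  -0.0061316 ] [-1.08294768 -0.58759536  8.79543093] 13.5167
```

Request:
jog_arm(
  commands=[
    [0, 0.003, 0, 0, 0, 0, 0],
    [0, 0.006, 0, 0, 0, 0, 0],
    [0, 0.009, 0, 0, 0, 0, 0],
    [0, 0.01, 0, 0, 0, 0, 0],
    [0, 0.01, 0, 0, 0, 0, 0],
  ],
)

```text
time: 13.98
position: [0.5421, 0.0741, -0.0062]
tool_rot: [-3.141, -0.027, -0.003]
ft_force: [-1.3, 0.6, 10.1]
grip_width: -0.001
grip_force: 4.8
```

Request:
jog_arm(
  commands=[
    [0, 0.002, 0, 0, 0, 0, 0],
    [0, 0.004, 0, 0, 0, 0, 0],
    [0, 0.006, 0, 0, 0, 0, 0],
    [0, 0.006, 0, 0, 0, 0, 0],
    [0, 0.006, 0, 0, 0, 0, 0],
  ],
)

```text
time: 14.4
position: [0.5448, 0.0741, -0.0062]
tool_rot: [3.141, 0.027, 0.002]
ft_force: [-2.6, 0.3, 9.2]
grip_width: 0.005
grip_force: 4.9
```

Request:
jog_arm(
  commands=[
    [0, 0.002, 0, 0, 0, 0, 0],
    [0, 0.004, 0, 0, 0, 0, 0],
    [0, 0.006, 0, 0, 0, 0, 0],
    [0, 0.006, 0, 0, 0, 0, 0],
    [0, 0.006, 0, 0, 0, 0, 0],
  ],
)

```text
time: 14.82
position: [0.5469, 0.074, -0.0065]
tool_rot: [3.141, 0.027, -0.001]
ft_force: [-4.6, -0.4, 10.6]
grip_width: 0.005
grip_force: 5.1
```

Request:
jog_arm(
  commands=[
    [0, 0.001, 0, 0, 0, 0, 0],
    [0, 0.002, 0, 0, 0, 0, 0],
    [0, 0.003, 0, 0, 0, 0, 0],
    [0, 0.003, 0, 0, 0, 0, 0],
    [0, 0.003, 0, 0, 0, 0, 0],
  ],
)

```text
time: 15.23
position: [0.5483, 0.0739, -0.0065]
tool_rot: [3.141, 0.027, -0.001]
ft_force: [-3.9, -0.2, 9.8]
grip_width: 0.004
grip_force: 5.1
```

Request:
jog_arm(
  commands=[
    [0, 0.001, 0, -0.0005, 0, 0, 0],
    [0, 0.001, 0, -0.001, 0, 0, 0],
    [0, 0.001, 0, -0.001, 0, 0, 0],
    [0, 0.001, 0, -0.001, 0, 0, 0],
    [0, 0.001, 0, -0.001, 0, 0, 0],
  ],
)

```text
time: 15.65
position: [0.5496, 0.074, -0.0068]
tool_rot: [3.141, 0.027, 0.001]
ft_force: [-3.2, -0.7, 8.5]
grip_width: 0.007
grip_force: 4.9
```

```bash
cat > look.py <<'E'
from bench import ctrl
from h import *
s=ctrl.get_state();d=ctrl.get_image("side");f=d["frame"];cv2.imwrite("pics/side_last.png",f[:,:,::-1])
g=cv2.cvtColor(f,cv2.COLOR_RGB2GRAY).astype(np.float32)
# rectify the bed plane z=.026: 0.5 mm/px, rows = x .44..0.56, cols = y .02..0.13
z=.026;X,Y=np.meshgrid(np.arange(.44,.56,.0005),np.arange(.03,.125,.0005),indexing="ij")
p=np.array([[proj(d,[x,y,z]) for y in Y[0]] for x in X[:,0]],np.float32)
r=cv2.remap(g,p[...,0],p[...,1],cv2.INTER_LINEAR);cv2.imwrite("pics/rect.png",cv2.resize(r,None,fx=2.5,fy=2.5))
for y in(.045,.05,.055):
    v=r[:,int((y-.03)/.0005)];e=np.flatnonzero((v[:-1]<130)&(v[1:]>=130));print(y,"dark->bright x",(.44+e*.0005).round(4)[:6])
print(s["position"],s["ft_force"],s["time"])
E
python3 look.py
```

```text
0.045 dark->bright x [0.495]
0.05 dark->bright x [0.4945]
0.055 dark->bright x [0.4945 0.556 ]
[ 0.54961269  0.0739958  -0.00677321] [-3.24976975 -0.73584205  8.5486212 ] 15.65[ WARN:0@3.429] global loadsave.cpp:1063 imwrite_ Unsupported depth image for selected encoder is fallbacked to CV_8U.
```

View pics/rect.png

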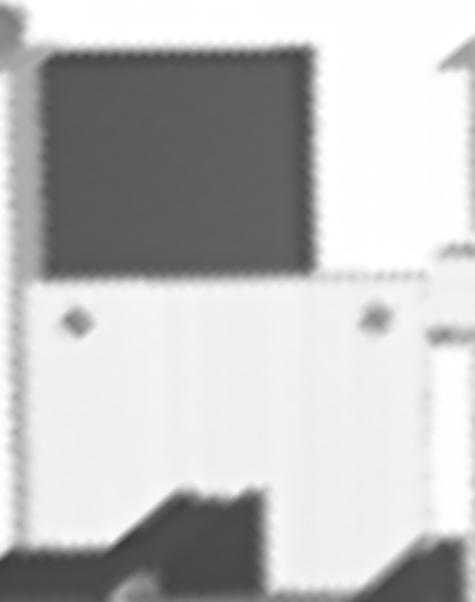

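The rectified side view shows the plate's rear edge at x ≈ 0.4945. I'll compare it with the start picture, from which I get the real travel.

```bash
python3 - <<'E'
from h import *
_,c=pickle.load(open("cal.pkl","rb"));d=c["side"];g=cv2.cvtColor(cv2.imread("pics/side0.png"),6).astype(np.float32)
xs=np.arange(.44,.52,.0005)
for z in(.029,.026):
  for y in(.045,.05,.055):
    v=np.array([cv2.getRectSubPix(g,(1,1),tuple(map(float,proj(d,[x,y,z]))))[0,0] for x in xs]);e=np.flatnonzero((v[:-1]<130)&(v[1:]>=130));print(z,y,xs[e])
g=cv2.cvtColor(cv2.imread("pics/scene0.png"),6).astype(np.float32);d=c["scene"];xs=np.arange(.54,.62,.0005)
for z in(.0315,.03):
    for y in(.05,.09):
        v=np.array([cv2.getRectSubPix(g,(1,1),tuple(map(float,proj(d,[x,y,z]))))[0,0] for x in xs]);b=xs[v<90];print(z,y,"bed",b.min(),b.max())
E
```

```text
0.029 0.045 [0.4595]
0.029 0.05 [0.459]
0.029 0.055 [0.459]
0.026 0.045 [0.4605]
0.026 0.05 [0.4605]
0.026 0.055 [0.4605]
0.0315 0.05 bed 0.5649999999999973 0.5954999999999939
0.0315 0.09 bed 0.5644999999999973 0.594499999999994
0.03 0.05 bed 0.5639999999999974 0.594999999999994
0.03 0.09 bed 0.5634999999999974 0.5939999999999941
```

The plate travelled about 35 mm and the fingers 39 mm, so the plate is stopped at the mouth and the fingers have slipped. I'll feel deeper while nudging forward.

Request:
jog_arm(
  commands=[
    [0, 0, 0, -0.001, 0, 0, 0],
    [0, 0, 0, -0.002, 0, 0, 0],
    [0, 0.001, 0, -0.002, 0, 0, 0],
    [0, 0.002, 0, -0.002, 0, 0, 0],
    [0, 0.003, 0, -0.002, 0, 0, 0],
  ],
)

```text
time: 16.12
position: [0.5516, 0.0741, -0.0073]
tool_rot: [3.141, 0.027, 0.003]
ft_force: [-4.0, -0.1, 12.2]
grip_width: 0.007
grip_force: 6.0
```

```bash
python3 look.py 2>/dev/null
```

```text
0.045 dark->bright x [0.4965]
0.05 dark->bright x [0.4965]
0.055 dark->bright x [0.4965 0.558 ]
[ 0.55160847  0.07408449 -0.00727588] [-4.03038779 -0.09777086 12.15948743] 16.1167
```

Request:
jog_arm(
  commands=[
    [0, 0, 0, -0.001, 0, 0, 0],
    [0, 0, 0, -0.002, 0, 0, 0],
    [0, 0.001, 0, -0.002, 0, 0, 0],
    [0, 0.002, 0, -0.002, 0, 0, 0],
    [0, 0.003, 0, -0.002, 0, 0, 0],
  ],
)

```text
time: 16.58
position: [0.5533, 0.0742, -0.008]
tool_rot: [3.141, 0.027, 0.003]
ft_force: [-3.0, -1.7, 14.1]
grip_width: 0.009
grip_force: 6.8
```

```bash
python3 look.py 2>/dev/null
```

```text
0.045 dark->bright x [0.498]
0.05 dark->bright x [0.498]
0.055 dark->bright x [0.4975]
[ 0.55333129  0.07416164 -0.00799068] [-3.00093532 -1.68086777 14.13315986] 16.5833
```

Request:
jog_arm(
  commands=[
    [0, 0.002, 0, 0, 0, 0, 0],
    [0, 0.004, 0, 0, 0, 0, 0],
    [0, 0.006, 0, 0, 0, 0, 0],
    [0, 0.008, 0, 0, 0, 0, 0],
    [0, 0.008, 0, 0, 0, 0, 0],
  ],
)

```text
time: 17.05
position: [0.5576, 0.0742, -0.0079]
tool_rot: [3.141, 0.027, 0.004]
ft_force: [-2.4, 0.9, 13.1]
grip_width: 0.007
grip_force: 6.7
```

```bash
python3 look.py 2>/dev/null
```

```text
0.045 dark->bright x [0.502]
0.05 dark->bright x [0.502]
0.055 dark->bright x [0.5015]
[ 0.55760475  0.07422712 -0.00790279] [-2.38215535  0.89308265 13.07687383] 17.05
```

The plate follows the fingers fully and is entering the slot. Pushing on to the stop.

Request:
jog_arm(
  commands=[
    [0, 0.002, 0, 0, 0, 0, 0],
    [0, 0.004, 0, 0, 0, 0, 0],
    [0, 0.006, 0, 0, 0, 0, 0],
    [0, 0.008, 0, 0, 0, 0, 0],
    [0, 0.008, 0, 0, 0, 0, 0],
  ],
)

```text
time: 17.52
position: [0.5609, 0.0743, -0.0081]
tool_rot: [3.141, 0.027, 0.002]
ft_force: [-4.1, 0.8, 13.4]
grip_width: 0.008
grip_force: 7.0
```

```bash
python3 look.py 2>/dev/null
```

```text
0.045 dark->bright x [0.5055]
0.05 dark->bright x [0.505]
0.055 dark->bright x [0.5055]
[ 0.56092849  0.07426187 -0.00807821] [-4.11645927  0.84685056 13.37665146] 17.5167
```

Request:
jog_arm(
  commands=[
    [0, 0.002, 0, 0, 0, 0, 0],
    [0, 0.004, 0, 0, 0, 0, 0],
    [0, 0.006, 0, 0, 0, 0, 0],
    [0, 0.006, 0, 0, 0, 0, 0],
    [0, 0.006, 0, 0, 0, 0, 0],
  ],
)

```text
time: 17.98
position: [0.5627, 0.0742, -0.0081]
tool_rot: [3.141, 0.027, -0.002]
ft_force: [-7.0, 0.0, 16.9]
grip_width: 0.005
grip_force: 8.2
```

```bash
python3 look.py 2>/dev/null
```

```text
0.045 dark->bright x [0.505]
0.05 dark->bright x [0.505]
0.055 dark->bright x [0.5055]
[ 0.56271017  0.07423313 -0.00813936] [-7.01838082e+00  6.42264220e-03  1.68762181e+01] 17.9833
```

The plate has stopped at 46 mm of travel with the forward force up to 7 N: home. Lifting straight off.

Request:
jog_arm(
  commands=[
    [0, 0, 0, 0.004, 0, 0, 0],
    [0, 0, 0, 0.012, 0, 0, 0],
    [0, 0, 0, 0.03, 0, 0, 0],
    [0, 0, 0, 0.08, 0, 0, 0],
    [0, 0, 0, 0.14, 0, 0, 0],
  ],
)

```text
time: 18.45
position: [0.5612, 0.0732, 0.059]
tool_rot: [-3.141, -0.026, 0.007]
ft_force: [1.1, -0.5, -0.4]
grip_width: 0.006
grip_force: 0.0
```

Request:
jog_arm(
  commands=[
    [0, 0, 0, 0.08, 0, 0, 0],
    [0, -0.08, 0, 0.16, 0, 0, 0],
    [0, -0.12, 0, 0.24, 0, 0, 0],
    [0, -0.16, 0, 0.3, 0, 0, 0],
    [0, -0.16, 0, 0.3, 0, 0, 0],
  ],
)

```text
time: 18.87
position: [0.4834, 0.0748, 0.2156]
tool_rot: [3.139, 0.029, 0.012]
ft_force: [1.3, 0.4, 0.4]
grip_width: 0.003
grip_force: 0.0
```

```bash
python3 look.py 2>/dev/null; python3 - <<'E'
from bench import ctrl
import cv2,pickle
s=ctrl.get_state();d=ctrl.get_image("wrist");cv2.imwrite("pics/w2.png",d.pop("frame")[:,:,::-1]);pickle.dump((s,d),open("w2.pkl","wb"))
E
```

```text
0.045 dark->bright x [0.506  0.5155]
0.05 dark->bright x [0.506]
0.055 dark->bright x [0.506]
[0.48342584 0.07482108 0.21556702] [1.34315936 0.43552679 0.3662594 ] 18.8667
```

View pics/w2.png

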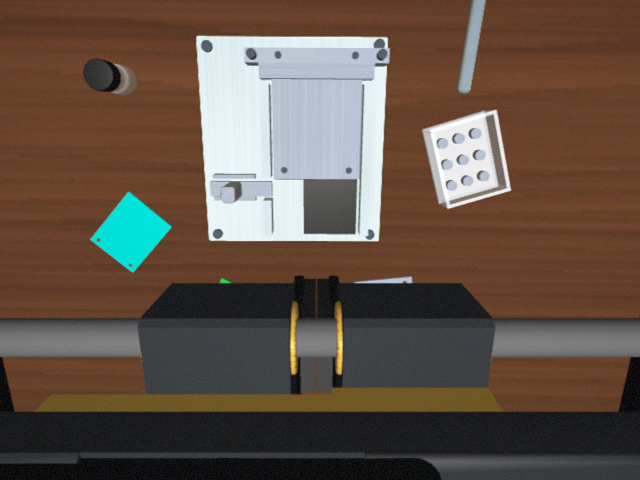

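The wrist view shows the plate under the lip, rear edge at row 179. The keeper bolt lies behind it (rows 181–200), with the tab top near (230,195).

```bash
python3 - <<'E'
from h import *
s,d=pickle.load(open("w2.pkl","rb"));P=lambda px,z:onz(d,px,z,s).round(4)
print("rear",P((316,179),.0255),"lip",P((316,79),.0315),"rails",P((271,150),.0285),P((363,150),.0285))
g=cv2.cvtColor(cv2.imread("pics/w2.png"),6)
print(g[174:208:1,205:250:2])
for px in((230,195),(230,190),(235,195)):print(px,P(px,.0635))
_,c=pickle.load(open("cal.pkl","rb"))
for h in([.558,.075,.0255],[.558,.073,.0255]):
    t=np.array(h)+[-.0595-.0013,.078-.001,.038];print(proj(c["scene"],t),proj(c["side"],t),proj(d,t,s))
E
```

```text
rear [0.5079 0.0753 0.0255] lip [0.5948 0.0768 0.0315] rails [0.5339 0.1166 0.0285] [0.5353 0.0331 0.0285]
[[219 243 244 238 198 135 131 131 136 132 142 137 137 137 141 139 137 139
  136 139 140 135 136]
 [209 242 244 242 191 187 186 184 184 186 185 183 186 187 184 186 188 186
  187 186 185 185 188]
 [207 243 245 242 193 190 190 187 189 189 187 188 189 190 191 194 190 191
  191 189 190 192 191]
 [207 245 245 243 195 195 189 190 188 186 185 190 188 189 188 191 187 189
  186 190 191 189 190]
 [201 244 245 243 220 216 205 208 207 203 206 204 204 206 209 207 204 208
  206 205 207 206 208]
 [194 243 245 242 242 241 241 242 244 239 242 238 242 243 247 245 243 245
  243 245 243 245 245]
 [191 243 245 216 215 215 214 215 217 212 215 211 215 219 242 242 238 241
  238 241 238 240 239]
 [190 243 237 160 158 156 142 147 142 143 143 143 131 128 135 131 132 130
  147 150 148 151 151]
 [193 243 231 196 194 198 194 192 193 195 195 195 135  92  90  92  88 104
  188 192 192 195 194]
 [204 244 230 196 198 199 196 196 197 195 193 168  95  91  91  93  93  90
  169 195 192 197 194]
 [203 245 230 191 192 1
[... 1875 characters left out ...]
09 233 244 240 241
  240 241 242 242 244]
 [ 79 231 242 245 240 243 239 241 243 242 240 241 239 243 243 243 241 241
  241 242 242 241 243]
 [ 73 216 242 245 243 242 240 241 242 241 243 241 238 243 243 242 241 241
  241 241 242 241 243]
 [ 68 210 243 246 243 243 239 242 241 241 242 239 237 242 243 243 240 240
  240 241 242 241 244]
 [ 70 208 244 244 242 242 239 241 242 242 240 241 237 242 244 243 240 238
  242 241 242 240 243]]
(230, 195) [0.4979 0.1482 0.0635]
(230, 190) [0.5022 0.148  0.0635]
(235, 195) [0.498  0.1439 0.0635]
[333.88139033 225.90976329] [316.15659693 271.29073348] [225.503992   195.73826714]
[333.11010398 226.43914174] [316.96164007 270.54272904] [227.86740138 195.77692486]
```

Request:
jog_arm(
  commands=[
    [0, 0.01, 0.07, 0, 0, 0, 0],
    [0, 0.02, 0.14, 0, 0, 0, 0],
    [0, 0.03, 0.216, -0.05, 0, 0, 0],
    [0, 0.03, 0.216, -0.12, 0, 0, 0],
    [0, 0.03, 0.216, -0.19, 0, 0, 0],
  ],
)

```text
time: 19.38
position: [0.4979, 0.1855, 0.1128]
tool_rot: [-3.138, -0.035, -0.0]
ft_force: [0.7, -1.3, -0.9]
grip_width: 0.007
grip_force: 0.0
```

Request:
jog_arm(
  commands=[
    [0, 0, 0, -0.06, 0, 0, 0],
    [0, 0, 0, -0.12, 0, 0, 0],
    [0, 0, 0, -0.18, 0, 0, 0],
    [0, 0, 0, -0.215, 0, 0, 0],
    [0, 0, 0, -0.215, 0, 0, 0],
  ],
)

```text
time: 19.8
position: [0.4935, 0.1804, 0.0015]
tool_rot: [3.141, 0.027, -0.017]
ft_force: [-1.0, -0.3, 0.6]
grip_width: 0.004
grip_force: 0.0
```

```bash
python3 - <<'E'
from bench import ctrl
import cv2,numpy as np
from h import *
c=[];print(ctrl.get_state()["position"],ctrl.get_state()["ft_force"])
for n in("scene","side"):
    d=ctrl.get_image(n)
    u,v=proj(d,[.5,.165,.045]).astype(int);c.append(cv2.resize(d["frame"][v-40:v+40,u-40:u+40,::-1],(395,395),interpolation=cv2.INTER_CUBIC))
cv2.imwrite("pics/p5.png",np.hstack(c))
E
```

```text
[0.49345812 0.18035529 0.00150834] [-1.03438982 -0.33893883  0.61593285]
```

View pics/p5.png

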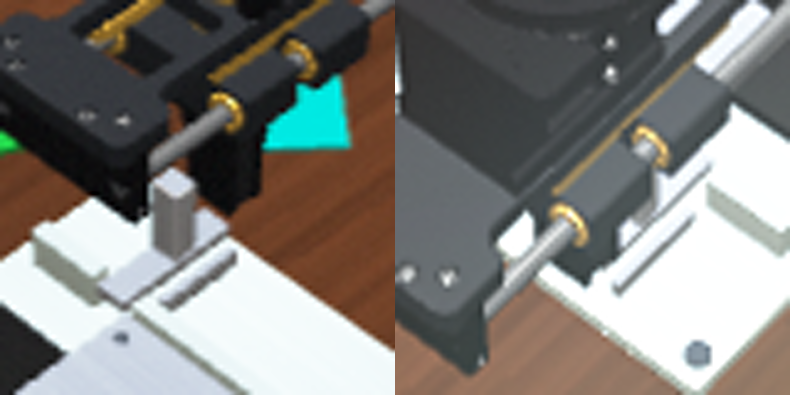

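The finger stands just behind the tab with a small gap. I'll raise it a little, centre on the tab, then push -y.

Request:
jog_arm(
  commands=[
    [0, 0.004, 0, 0.008, 0, 0, 0],
    [0, 0.008, 0, 0.016, 0, 0, 0],
    [0, 0.008, -0.006, 0.016, 0, 0, 0],
    [0, 0.008, -0.012, 0.016, 0, 0, 0],
    [0, 0.008, -0.02, 0.016, 0, 0, 0],
  ],
)

```text
time: 20.32
position: [0.5028, 0.1714, 0.0164]
tool_rot: [3.141, 0.026, 0.003]
ft_force: [-0.6, -0.0, 0.4]
grip_width: 0.003
grip_force: 0.0
```

Request:
jog_arm(
  commands=[
    [0, 0, -0.006, 0, 0, 0, 0],
    [0, 0, -0.012, 0, 0, 0, 0],
    [0, 0, -0.018, 0, 0, 0, 0],
    [0, 0, -0.024, 0, 0, 0, 0],
    [0, 0, -0.024, 0, 0, 0, 0],
  ],
)

```text
time: 20.73
position: [0.5022, 0.1593, 0.0157]
tool_rot: [-3.141, -0.026, -0.0]
ft_force: [0.6, -0.0, -0.3]
grip_width: 0.007
grip_force: 0.3
```

Request:
jog_arm(
  commands=[
    [0, 0, -0.006, 0, 0, 0, 0],
    [0, 0, -0.012, 0, 0, 0, 0],
    [0, 0, -0.018, 0, 0, 0, 0],
    [0, 0, -0.02, 0, 0, 0, 0],
    [0, 0, -0.02, 0, 0, 0, 0],
  ],
)

```text
time: 21.15
position: [0.5023, 0.149, 0.0157]
tool_rot: [3.141, 0.026, 0.0]
ft_force: [0.6, 0.3, -0.2]
grip_width: 0.005
grip_force: 0.4
```

```bash
cat > tab.py <<'E'
from bench import ctrl
from h import *
d=ctrl.get_image("scene");f=np.ascontiguousarray(d["frame"][:,:,::-1]);o=cv2.imread("pics/scene0.png")
p0=proj(d,[.498,.150,.0635]);u,v=p0.round().astype(int)
t=o[v-2:v+16,u-6:u+7];a=f[v-30:v+50,u-45:u+30]
m=cv2.matchTemplate(a,t,cv2.TM_CCOEFF_NORMED);_,q,_,l=cv2.minMaxLoc(m)
dx=np.array([l[0]+u-45-(u-6),l[1]+v-30-(v-2)]);print("tab px",p0.round(1),"shift",dx,"score",round(q,2),"30 mm would be",(proj(d,[.4985,.120,.0635])-p0).round(1))
s=ctrl.get_state();print(s["position"],s["ft_force"],s["time"])
E
python3 tab.py
```

```text
tab px [333.4 226.7] shift [-6  4] score 0.93 30 mm would be [-11.6   8.2]
[0.50221484 0.14897276 0.01559279] [1.47808177 0.51573166 0.70014971] 21.2
```

The tab has moved about 15 mm. Continuing to the end of its travel.

Request:
jog_arm(
  commands=[
    [0, 0, -0.006, 0, 0, 0, 0],
    [0, 0, -0.012, 0, 0, 0, 0],
    [0, 0, -0.018, 0, 0, 0, 0],
    [0, 0, -0.022, 0, 0, 0, 0],
    [0, 0, -0.022, 0, 0, 0, 0],
  ],
)

```text
time: 21.62
position: [0.5022, 0.1377, 0.0156]
tool_rot: [3.141, 0.025, -0.0]
ft_force: [1.3, 1.0, 0.4]
grip_width: 0.005
grip_force: 0.4
```

Request:
jog_arm(
  commands=[
    [0, 0, -0.002, 0, 0, 0, 0],
    [0, 0, -0.004, 0, 0, 0, 0],
    [0, 0, -0.006, 0, 0, 0, 0],
    [0, 0, -0.006, 0, 0, 0, 0],
    [0, 0, -0.006, 0, 0, 0, 0],
  ],
)

```text
time: 22.03
position: [0.5022, 0.1377, 0.0157]
tool_rot: [-3.139, -0.028, -0.001]
ft_force: [2.6, 5.8, -1.9]
grip_width: 0.008
grip_force: 3.0
```

```bash
python3 tab.py
```

```text
tab px [333.4 226.7] shift [-10   8] score 0.81 30 mm would be [-11.6   8.2]
[0.50216707 0.13770878 0.01565838] [ 2.72069693  5.62761798 -1.76325523] 22.0833
```

Request:
jog_arm(
  commands=[
    [0, 0, -0.002, 0, 0, 0, 0],
    [0, 0, -0.004, 0, 0, 0, 0],
    [0, 0, -0.006, 0, 0, 0, 0],
    [0, 0, -0.008, 0, 0, 0, 0],
    [0, 0, -0.008, 0, 0, 0, 0],
  ],
)

```text
time: 22.5
position: [0.5022, 0.1378, 0.0158]
tool_rot: [-3.133, -0.031, -0.003]
ft_force: [1.9, 14.3, -5.0]
grip_width: 0.001
grip_force: 6.6
```

```bash
python3 tab.py; python3 - <<'E'
from h import *
from bench import ctrl
# subpixel tab shift: phase correlation between tab patches
d=ctrl.get_image("scene");g=cv2.cvtColor(d["frame"],cv2.COLOR_RGB2GRAY);o=cv2.cvtColor(cv2.imread("pics/scene0.png"),6)
p0=proj(d,[.498,.150,.0635]);u,v=p0.round().astype(int)
U=lambda a:cv2.resize(a,None,fx=5,fy=5,interpolation=cv2.INTER_CUBIC)
t=U(o[v-6:v+15,u-9:u+9])
for w,img in(("now",g),):
    a=U(img[v-15:v+40,u-35:u+20]);m=cv2.matchTemplate(a[:,:],t[10:-10,15:-15],cv2.TM_CCOEFF_NORMED);_,q,_,l=cv2.minMaxLoc(m);print(q,(l[0]-15)/5-35+9,(l[1]-10)/5-15+6)
E
```

```text
tab px [333.4 226.7] shift [-10   8] score 0.81 30 mm would be [-11.6   8.2]
[0.5021894  0.13780491 0.0158179 ] [ 2.9987779  13.12424716 -5.92369464] 22.55
0.7935196161270142 -10.8 6.6
```

Hard stop with no further motion at 14 N, so the keeper is fully across. Backing off and lifting away.

Request:
jog_arm(
  commands=[
    [0, 0, 0.016, 0, 0, 0, 0],
    [0, 0, 0.03, 0, 0, 0, 0],
    [0, 0, 0.06, 0.02, 0, 0, 0],
    [0, 0, 0.08, 0.08, 0, 0, 0],
    [0, 0, 0.08, 0.16, 0, 0, 0],
  ],
)

```text
time: 23.02
position: [0.4989, 0.1737, 0.0946]
tool_rot: [-3.141, -0.032, 0.01]
ft_force: [1.5, 0.0, 0.3]
grip_width: 0.006
grip_force: 0.0
```

Request:
jog_arm(
  commands=[
    [0, 0, 0, 0.08, 0, 0, 0],
    [0, 0, -0.05, 0.16, 0, 0, 0],
    [0, -0.03, -0.13, 0.2, 0, 0, 0],
    [0, -0.06, -0.2, 0.2, 0, 0, 0],
    [0, -0.06, -0.2, 0.2, 0, 0, 0],
  ],
)

```text
time: 23.43
position: [0.4716, 0.0648, 0.198]
tool_rot: [3.135, 0.014, 0.003]
ft_force: [0.7, -0.9, -1.0]
grip_width: 0.003
grip_force: 0.0
```

```bash
python3 tab.py; python3 look.py 2>/dev/null; python3 - <<'E'
from bench import ctrl
from h import *
s=ctrl.get_state();d=ctrl.get_image("wrist");g=cv2.cvtColor(d["frame"],cv2.COLOR_RGB2GRAY)
# bolt + tab shift vs w2: profile along y at keeper row (x=.4985,z=.0635), and rear edge along x
for x,z in((.4985,.0635),):
    ys=np.arange(.09,.175,.001);v=[int(g[tuple(proj(d,[x,y,z],s).round().astype(int)[::-1])]) for y in ys];print("tab line",[(round(y,3),w) for y,w in zip(ys,v)][::2])
xs=np.arange(.48,.53,.001)
for y in(.055,.095):print(y,[int(g[tuple(proj(d,[x,y,.0255],s).round().astype(int)[::-1])]) for x in xs])
cv2.imwrite("pics/w3.png",d["frame"][:,:,::-1])
for n in("scene","side"):
    a=ctrl.get_image(n)["frame"][:,:,::-1];o=cv2.imread(f"pics/{n}0.png");df=cv2.absdiff(a,o).max(2)
    for nm,p in(("vial",[.594,.258,.02]),("caps",[.525,-.066,.015]),("marker",[.655,-.062,.006])):
        c=ctrl and pickle.load(open("cal.pkl","rb"))[1][n];u,v=proj(c,p).astype(int);print(n,nm,int((df[v-15:v+15,u-15:u+15]>60).sum()))
E
```

```text
tab px [333.4 226.7] shift [-11   7] score 0.62 30 mm would be [-11.6   8.2]
[0.47162277 0.06642752 0.19719811] [-1.53235357  0.79163798 -0.16091109] 23.4833
0.045 dark->bright x [0.506  0.5155]
0.05 dark->bright x [0.506]
0.055 dark->bright x [0.506]
[0.47162277 0.06642752 0.19719811] [-1.53235357  0.79163798 -0.16091109] 23.4833
tab line [(np.float64(0.09), 193), (np.float64(0.092), 195), (np.float64(0.094), 190), (np.float64(0.096), 187), (np.float64(0.098), 190), (np.float64(0.1), 191), (np.float64(0.102), 194), (np.float64(0.104), 194), (np.float64(0.106), 195), (np.float64(0.108), 191), (np.float64(0.11), 194), (np.float64(0.112), 193), (np.float64(0.114), 85), (np.float64(0.116), 77), (np.float64(0.118), 157), (np.float64(0.12), 187), (np.float64(0.122), 193), (np.float64(0.124), 192), (np.float64(0.126), 194), (np.float64(0.128), 187), (np.float64(0.13), 192), (np.float64(0.132), 192), (np.float64(0.134), 196), (np.float64(0.136), 192), (np.float64(0.138), 188), (np.float64(0.14), 231), (np.float64(0.142), 242), (np.float64(0.144), 243), (np.float64(0.146), 244), (np.float64(
[... 221 characters left out ...]
np.float64(0.166), 243), (np.float64(0.168), 89), (np.float64(0.17), 77), (np.float64(0.172), 74), (np.float64(0.174), 70)]
0.055 [85, 85, 82, 86, 83, 88, 86, 87, 88, 91, 88, 88, 89, 90, 92, 92, 94, 92, 93, 96, 97, 92, 94, 95, 98, 95, 98, 96, 100, 143, 195, 191, 192, 194, 195, 192, 193, 194, 195, 196, 191, 195, 193, 194, 195, 194, 196, 195, 190, 194, 192]
0.095 [240, 240, 240, 242, 239, 239, 241, 240, 240, 241, 241, 215, 194, 192, 190, 193, 193, 189, 190, 193, 192, 190, 188, 190, 195, 193, 237, 196, 175, 194, 197, 197, 195, 193, 197, 196, 194, 195, 193, 193, 192, 193, 195, 196, 196, 197, 194, 192, 192, 193, 193]
scene vial 0
scene caps 0
scene marker 0
side vial 0
side caps 0
side marker 436
```

Bystanders are unmoved: the side marker difference is just the arm hiding it, since the scene view is unchanged. I'll let the arm settle and measure the keeper travel relative to the holder.

Request:
jog_arm(
  commands=[
    [0, 0, 0, 0, 0, 0, 0],
    [0, 0, 0, 0, 0, 0, 0],
    [0, 0, 0, 0, 0, 0, 0],
    [0, 0, 0, 0, 0, 0, 0],
    [0, 0, 0, 0, 0, 0, 0],
  ],
)

```text
time: 24.1
position: [0.4721, 0.072, 0.1954]
tool_rot: [-3.141, -0.028, 0.001]
ft_force: [0.0, -0.5, 0.7]
grip_width: 0.004
grip_force: 0.0
```

```bash
python3 - <<'E'
from bench import ctrl
from h import *
s=ctrl.get_state();d=ctrl.get_image("wrist");g3=cv2.cvtColor(d["frame"],cv2.COLOR_RGB2GRAY)
s2,d2=pickle.load(open("w2.pkl","rb"));g2=cv2.cvtColor(cv2.imread("pics/w2.png"),6)
print(s["tool_rot"],s["position"])
for n,g,S,D in(("before",g2,s2,d2),("now",g3,s,d)):
    def edges(y0,y1,x,z,lo=25):
        ys=np.arange(y0,y1,.0005);v=np.array([cv2.getRectSubPix(g.astype(np.float32),(1,1),tuple(map(float,proj(D,[x,y,z],S))))[0,0] for y in ys]);k=np.abs(v[3:]-v[:-3]);i=[j for j in range(1,len(k)-1) if k[j]>lo and k[j]>=k[j-1] and k[j]>k[j+1]];return [(round(float(ys[j+1]),4),int(v[j+3]-v[j])) for j in i]
    print(n,"tab",edges(.105,.17,.4985,.0635));print(" baseplate",edges(0,.03,.52,.012),edges(.165,.2,.52,.012))
E
```

```text
[-3.14115838e+00 -2.76041358e-02  8.09148321e-04] [0.47209326 0.07203437 0.19539151]
before tab [(0.112, -45), (0.1385, -80), (0.1445, 78), (0.155, -29), (0.157, 29), (0.1645, 33), (0.1685, -135)]
 baseplate [(0.012, 107)] [(0.1825, -123)]
now tab [(0.113, -83), (0.1175, 73), (0.14, 41), (0.1675, -134)]
 baseplate [(0.0125, 138)] [(0.1825, -133)]
```

```bash
python3 - <<'E'
from bench import ctrl
from h import *
c=pickle.load(open("cal.pkl","rb"))[1]
for n in("scene","side"):
    now=cv2.cvtColor(ctrl.get_image(n)["frame"],cv2.COLOR_RGB2GRAY).astype(np.float32);o=cv2.cvtColor(cv2.imread(f"pics/{n}0.png"),6).astype(np.float32);d=c[n]
    for z in(.058,.050,):
        for nm,g in(("before",o),("now",now)):
            ys=np.arange(.10,.175,.001);x=.498
            print(n,z,nm,[int(cv2.getRectSubPix(g,(1,1),tuple(map(float,proj(d,[x+.017*(.15-y),y,z]))))[0,0]) for y in ys])
E
```

```text
scene 0.058 before [217, 234, 243, 244, 244, 244, 245, 246, 247, 248, 249, 249, 249, 249, 249, 249, 248, 248, 249, 249, 248, 249, 249, 249, 249, 249, 249, 249, 248, 248, 248, 249, 249, 249, 249, 249, 246, 230, 213, 188, 155, 122, 114, 108, 102, 102, 104, 114, 140, 179, 197, 208, 213, 215, 215, 215, 215, 213, 207, 192, 165, 123, 89, 75, 69, 68, 68, 68, 67, 67, 67, 67, 68, 68, 68]
scene 0.058 now [217, 234, 243, 244, 244, 244, 244, 246, 247, 248, 248, 225, 199, 172, 143, 115, 106, 103, 100, 103, 107, 139, 172, 201, 213, 215, 214, 213, 213, 214, 214, 214, 220, 228, 239, 245, 248, 248, 248, 248, 248, 248, 249, 250, 250, 250, 247, 232, 195, 138, 102, 80, 71, 69, 69, 69, 70, 71, 71, 70, 68, 68, 68, 68, 68, 68, 69, 69, 68, 68, 67, 66, 67, 68, 67]
scene 0.05 before [214, 205, 191, 189, 204, 227, 243, 244, 244, 244, 245, 245, 246, 248, 248, 248, 249, 249, 249, 249, 249, 249, 249, 249, 248, 249, 249, 249, 249, 249, 249, 250, 249, 248, 248, 248, 247, 231, 215, 190, 157, 123, 111, 104, 99, 100, 101, 102, 103, 103, 106, 110, 112, 111, 112, 111, 109, 109, 115, 115, 110, 108, 103, 94, 86, 78, 76, 7
[... 1268 characters left out ...]
 236, 237, 237, 237, 237, 237, 238, 239, 239, 239, 240, 236, 224, 200, 161, 147, 169, 202, 236, 231, 230, 235, 228, 229, 214, 213, 234, 239, 239, 239, 236, 237, 237, 237, 238, 225, 197, 160, 146, 145, 148, 148, 147, 145, 145, 147, 150, 175, 209, 238, 244, 252, 255, 254, 254, 254, 254, 254, 254, 254, 254, 254]
side 0.05 now [242, 241, 241, 241, 240, 239, 239, 240, 240, 239, 237, 236, 239, 239, 239, 241, 239, 239, 240, 238, 237, 223, 189, 148, 143, 147, 148, 148, 147, 146, 145, 144, 154, 163, 181, 208, 231, 208, 183, 176, 176, 175, 173, 174, 180, 201, 229, 250, 255, 255, 254, 254, 254, 254, 254, 254, 254, 254, 254, 255, 255, 255, 254, 254, 254, 254, 254, 254, 254, 254, 254, 254, 254, 254, 254]
```

Sub-pixel profiles from both cameras put the travel at about 26.7 mm, which is only just over the limit. I'll push the tab again, harder and better centred.

Request:
jog_arm(
  commands=[
    [0, 0.01, 0.06, 0, 0, 0, 0],
    [0, 0.03, 0.12, 0, 0, 0, 0],
    [0, 0.052, 0.18, -0.03, 0, 0, 0],
    [0, 0.052, 0.18, -0.1, 0, 0, 0],
    [0, 0.052, 0.18, -0.18, 0, 0, 0],
  ],
)

```text
time: 24.67
position: [0.5003, 0.165, 0.1067]
tool_rot: [-3.139, -0.032, -0.009]
ft_force: [1.6, -0.9, -1.4]
grip_width: 0.003
grip_force: 0.0
```

Request:
jog_arm(
  commands=[
    [0, 0, 0, -0.06, 0, 0, 0],
    [0, 0, 0, -0.12, 0, 0, 0],
    [0, 0, 0, -0.17, 0, 0, 0],
    [0, 0, 0, -0.184, 0, 0, 0],
    [0, 0, 0, -0.184, 0, 0, 0],
  ],
)

```text
time: 25.08
position: [0.4964, 0.1611, 0.0118]
tool_rot: [3.141, 0.027, -0.007]
ft_force: [-0.3, -0.3, -0.5]
grip_width: 0.01
grip_force: 0.0
```

Request:
jog_arm(
  commands=[
    [0, 0, 0, 0, 0, 0, 0],
    [0, 0, -0.01, 0, 0, 0, 0],
    [0, 0, -0.02, 0, 0, 0, 0],
    [0, 0, -0.03, 0, 0, 0, 0],
    [0, 0, -0.03, 0, 0, 0, 0],
  ],
)

```text
time: 25.5
position: [0.4991, 0.1447, 0.0144]
tool_rot: [3.14, 0.023, 0.003]
ft_force: [0.4, 0.0, -0.3]
grip_width: 0.005
grip_force: 0.0
```

Now push in 4 mm steps, watching the force.

Request:
jog_arm(
  commands=[
    [0, 0, -0.005, 0, 0, 0, 0],
    [0, 0, -0.01, 0, 0, 0, 0],
    [0, 0, -0.014, 0, 0, 0, 0],
    [0, 0, -0.018, 0, 0, 0, 0],
    [0, 0, -0.018, 0, 0, 0, 0],
  ],
)

```text
time: 25.92
position: [0.4981, 0.1377, 0.0136]
tool_rot: [-3.141, -0.026, 0.0]
ft_force: [0.8, 0.6, 0.7]
grip_width: 0.009
grip_force: 0.4
```

Request:
jog_arm(
  commands=[
    [0, 0, -0.002, 0, 0, 0, 0],
    [0, 0, -0.004, 0, 0, 0, 0],
    [0, 0, -0.006, 0, 0, 0, 0],
    [0, 0, -0.008, 0, 0, 0, 0],
    [0, 0, -0.008, 0, 0, 0, 0],
  ],
)

```text
time: 26.33
position: [0.4981, 0.1378, 0.0138]
tool_rot: [-3.136, -0.03, -0.002]
ft_force: [0.4, 8.5, -3.0]
grip_width: 0.008
grip_force: 4.3
```

Request:
jog_arm(
  commands=[
    [0, 0, -0.002, 0, 0, 0, 0],
    [0, 0, -0.004, 0, 0, 0, 0],
    [0, 0, -0.006, 0, 0, 0, 0],
    [0, 0, -0.008, 0, 0, 0, 0],
    [0, 0, -0.008, 0, 0, 0, 0],
  ],
)

```text
time: 26.75
position: [0.4981, 0.1378, 0.0139]
tool_rot: [-3.131, -0.033, -0.004]
ft_force: [2.2, 15.8, -5.9]
grip_width: 0.002
grip_force: 7.9
```

It stops hard at exactly the same place, 0.1378, with x and z changed, so this is the keeper's end stop. Retreating and handing in.

Request:
jog_arm(
  commands=[
    [0, 0, 0.016, 0, 0, 0, 0],
    [0, 0, 0.03, 0, 0, 0, 0],
    [0, 0, 0.06, 0.02, 0, 0, 0],
    [0, 0, 0.07, 0.08, 0, 0, 0],
    [0, 0, 0.07, 0.16, 0, 0, 0],
  ],
)

```text
time: 27.17
position: [0.4953, 0.166, 0.0927]
tool_rot: [-3.141, -0.031, 0.01]
ft_force: [1.3, 0.1, 0.7]
grip_width: 0.004
grip_force: 0.0
```

Request:
jog_arm(
  commands=[
    [0, 0, 0, 0.08, 0, 0, 0],
    [0, 0, 0, 0.16, 0, 0, 0],
    [0, 0, 0, 0.16, 0, 0, 0],
    [0, 0, 0, 0.16, 0, 0, 0],
    [0, 0, 0, 0.16, 0, 0, 0],
  ],
)

```text
time: 27.58
position: [0.498, 0.1645, 0.1738]
tool_rot: [3.14, 0.026, 0.001]
ft_force: [-0.6, 0.1, 0.0]
grip_width: 0.005
grip_force: 0.0
```

```bash
python3 look.py 2>/dev/null; python3 tab.py; python3 -c "
from bench import ctrl
print(ctrl.close_job())"
```

```text
0.045 dark->bright x [0.506  0.5155]
0.05 dark->bright x [0.506]
0.055 dark->bright x [0.506]
[0.49801031 0.16453291 0.17383804] [-0.55277616  0.07622496  0.0322136 ] 27.5833
tab px [333.4 226.7] shift [-11   7] score 0.62 30 mm would be [-11.6   8.2]
[0.49716676 0.16426175 0.17241205] [ 0.25519665  0.63977858 -0.44811556] 27.6833
the job is handed in; nothing more can be done
None
```

I handed the job in at 27.7 s with no verdict returned: the plate slid home against the end stop and stayed there after I let go, and the keeper is pushed to a hard stop, but the cameras put its travel at only about 26.7 mm (26 needed, 30 nominal).

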